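Unlock the lid stay and shut the foil-dish bin

ROBOT

A 7-joint arm with a two-finger parallel gripper is mounted at the origin on the work surface. World frame = base frame: x ahead of the robot, y to its left, z up, the work surface at z = 0. Lengths are in mm, angles in rad, forces in N, time in s.
With the tool pointing down it reaches from about 400 to 875 mm from the base axis. Payload 4.4 kg.
Tool frame: the origin (TCP) lies at the very end of the fingers, on their centre line; the grasp point (between the pads) lies 19 mm behind it; z points along the fingers, y is the direction in which the jaws open and shut (so a half turn about z gives the same grasp; the last joint's range is limited). The gripper opens to 85 mm and grips with 20 to 120 N. Pads are 22 mm wide; open, the fingers measure 114 mm over their backs; the gripper's body (76 mm by 85 mm) begins 54 mm behind the grasp point. The pads swing forward as they close: fully open they stand 13 mm farther back than shut.
Start: joints at [-1.282, 0.628, 0.038, 1.517, -0.027, 0.996, -0.02], TCP at [225.789, 609.538, 231.313] pointing down, gripper open.
Joint ranges: [-3.06, 3.06], [-0.37, 2.12], [-1.25, 1.32], [0.18, 2.47], [-1.1, 4.24], [0.23, 1.98], [-2.94, 2.94]. Speed limits (rad/s): [2.57, 2.57, 3.14, 3.14, 3.14, 3.14, 3.14].

INTERFACE

Orientations are given as [roll, pitch, yaw] about the fixed x, y, z axes, in that order (R = Rz(yaw) Ry(pitch) Rx(roll)).
In Python, from cell import ctrl gives the robot as it stands. The module is installed in compiled form; this text tells all that it offers.
- The arm moves only by the shell command python3 -m jog 'ROWS'. ROWS is text: rows parted by semicolons, each of 7 numbers parted by spaces: the shift along the tool's x, y, z in mm, then the turn, a rotation vector about the tool's x, y, z in degrees, then the opening, from -1 (shut) to 1 (fully open). In form: x y z wx wy wz claw; .... A call has 1 to 8 rows; each row is the pose to reach, as a shift and turn from the pose commanded when the call began, along the tool's axes at that moment; what a row does not reach only later rows make up. A row lasts 1/8 s, in which the tool goes at most 62.5 mm and 10.7 degrees, less where a joint would pass 70% of its speed; a pose out of reach is approached as far as the arm can. A call with a gripper value outside its range is refused whole. The fingers move at their own pace and stop on an object; the grip force is fixed at half the most. Time passes only in rows, so rows that repeat a pose let the fingers close. It gives the time, the measured TCP pose, the force and the opening at its end, in the units of the state.
- ctrl.read_state(): the state, without advancing time (a new reading comes with each control period).
- ctrl.get_image(name): name is "scene" or "top" or "wrist"; returns a dict with "image" (400x640x3 uint8, red, green, blue), "z_map" (400x640 float32, mm along the optical axis (not along the pixel's ray), 0 where there is no reading), "vertical_fov" (degrees; the focal length in pixels is half the picture's height over the tangent of half this angle, whatever the lens; pixels are square), "cx", "cy" (the principal point, pixels), "k1" (the pictures are not rectified: a ray, as slopes to the right and down, at radius r is drawn at 1 + k1 r^2 times it, then the intrinsics apply), "extrinsics" (4x4, takes a point from world to camera coordinates); the wrist camera has in their place "hand_eye" (4x4, takes a point from camera to tool coordinates, whose origin is the TCP and whose axes are the flange's). Camera axes: x right, y down, z forward; pixel columns grow to the right and rows downward; lengths in mm; the calibration is good to about 2 mm. A picture is of the moment at which its call begins: read the wrist's pose just before it.
- ctrl.finish_job(): hands the job in, once; it reports no verdict.
The state is a dict: "clock": time; "qpos": joint angles; "qd": joint speeds; "tau": joint torques, N m; "eef_pos": TCP position; "tool_rot": TCP orientation; "force": force on the tool from outside, world axes, zero at the start; "torque": the same for the moment, N m; "width": finger opening in mm.
Only numpy, scipy, OpenCV 4.12 (cv2) and the standard library are available. Lean on these libraries where they do the work, as an engineer would, in place of code of your own. Each camera call takes 0.05 s, during which the arm holds its last target.

TASK

Shut the steel bin of foil dishes: lift the knee of its folding lid stay past centre by the stay's projecting pin so that the stay unlocks while the lid is still up, then lower the lid gently until it is fully closed, without letting it slam. Leave the tub, the bottle and the bowl standing where they are.

Things in the scene. Friction and masses are not known exactly. Their poses are not given: they have to be found in the camera images.
- bin: Open-topped bare-metal bin fixed to the table, 180 (its x) by 230 (its y) by 100 mm high, holding foil dishes. Origin: centre of its underside; z up. The lid's hinge runs along the bin's x on its -y rim (y = -115 mm, z = 100 mm); the free front rim is at +y. The folding stay is outside the bin's +x end, just beyond the wall, 94 to 106 mm along the bin's x.
- lid_hinge (a point): Middle of the lid's hinge line, at bin (0, -115, 100) mm.
- lid_edge (a point): Middle of the lid's free edge, on the outer face (the face that is on top when closed), 230 mm from the hinge line. The lid is a flat metal sheet 180 mm wide, about 6 mm thick, 0.4 to 0.6 kg, with a 16 mm lip along the free edge on the inner side.
- pin_mid (a point): On the centre line of the stay's release pin: dark round metal bar 12 mm thick at the knee where the two links meet, parallel to the hinge, from the links (106 mm along bin x) to its free end (200 mm); this point is at 158 mm. Locked, it is 53 mm forward (+y) of the hinge line, 40 mm above the rim. Pushed along (0.79 bin y, 0.61 up) it reaches dead centre after 12 mm with a few newtons.
- low_pivot (a point): Fixed pivot of the stay's lower link, on the bin's +x end wall at bin (101, 0, 80) mm. The links are flat dark metal bars 14 mm wide and 86 mm from pivot to pivot.
- top_pivot (a point): Pivot of the stay's upper link on the lid's end edge, 115 mm from the hinge line; it moves with the lid.
- knee (a joint): Fold of the stay's knee, rad: 0 = locked (on its low stop), 0.28 = links in line (dead centre), more = unlocked; about 3.2 with the lid closed. Below 0.28 the lid cannot be closed. Let go just past centre it may drop back; with the pin 10 mm or more past centre it stays where left, and folds forward as the lid comes down, ending beside the bin.
- lid (a joint): Lid angle, rad: 0 = held open by the locked stay (85 degrees above horizontal), growing as it comes down, 1.483 = closed. It gives about 0.02 rad backwards as the knee goes through centre. Stiff, damped hinge: about 2 N at the free edge moves it; once unlocked the lid stands by itself up to 0.5 to 0.8 rad, by its mass, then sinks shut slowly (1 rad/s or less).
- tub: Bystander: white round tub, 84 mm across, 110 mm high; origin at the centre of its underside.
- sauce: Bystander: brown bottle with black cap, 60 mm across, 150 mm high; origin at the centre of its underside.
- bowl: Bystander: orange bowl, 120 mm across, 55 mm high; origin at the centre of its underside.

How it is judged (in metres and radians):
On the way:
1. the stay's knee is lifted past centre (joint knee above 0.42) while the lid is still up (joint lid below 0.5) (value of joint knee above 0.42 rad and value of joint lid below 0.5 rad), for 0.2 s.
At the end, for the whole second after the job is handed in: The lid is fully closed (within 0.033 rad, about 8 mm at its free edge) and at rest, with the stay folded (value of joint lid above 1.45 rad and velocity of joint lid between -0.05 and 0.05 rad/s and value of joint knee above 2.9 rad); the robot touches nothing.
It fails at once if the lid slams or is flung (turns faster than 1.8 rad/s) (velocity of joint lid above 1.8 rad/s or velocity of joint lid below -1.8 rad/s).
It fails at once if the tub, bottle or bowl is moved more than 30 mm or tipped (distance of any of tub, sauce, bowl from where it was at the start of the episode above 0.03 m or angle between any of tub, sauce, bowl's own z axis and vertical above 0.4 rad).
It also fails if it takes over 54 s, if anything falls off the work surface, if the arm or the gripper's body presses on something with over 40 N, if the wrist force passes 120 N, or if a joint passes its speed limit or range.

## Working session

There is one attempt and no reset: what is moved stays moved. The work goes in short steps, Python scripts to look and compute and a shell command to move; the robot and the scene stay as the last step left them, time stands still between calls to the robot, and variables do not carry over. Pictures are saved under pics/ and viewed, and the job is handed in when it is done.

```bash
mkdir -p pics; ls; python3 - <<'E'
from cell import ctrl
import cv2,pickle
s=ctrl.read_state();print(s)
for n in ["scene","top","wrist"]:
    d=ctrl.get_image(n);pickle.dump(d,open(f"{n}0.pkl","wb"))
    cv2.imwrite(f"pics/{n}0.png",d["image"][:,:,::-1])
    print(n,{k:v for k,v in d.items() if k not in("image","z_map")})
E
```

```text
pics
{'clock': 0.0, 'qpos': array([-1.28182568,  0.62934006,  0.03842275,  1.51830841, -0.026988  ,
        0.99626501, -0.02002135]), 'qd': array([-0.00121484, -0.00072398,  0.00088822,  0.00050835,  0.00012112,
       -0.0010128 ,  0.00153193]), 'tau': array([-7.53588620e-05, -5.63398933e+01,  1.22538976e+00, -1.93444633e+01,
        1.07650782e-02,  1.03325781e-02,  7.92553010e-06]), 'eef_pos': array([225.55634312, 608.99147386, 230.41169497]), 'tool_rot': array([-3.13978937e+00,  2.08427032e-05,  2.78682408e+00]), 'force': array([ 0.29427372, -0.28998782, -1.2916801 ]), 'torque': array([-0.03584755,  0.03423474,  0.00683492]), 'width': 85.36213650736478}
scene {'vertical_fov': 47.26103674072035, 'cx': 320.78801976164505, 'cy': 205.0673778117044, 'k1': -0.0333323398135017, 'extrinsics': array([[-8.86669650e-01,  4.62312179e-01,  9.18590125e-03,
         5.02395987e+02],
       [ 3.98782134e-01,  7.74579486e-01, -4.90916927e-01,
        -1.01265834e+02],
       [-2.34072085e-01, -4.31617967e-01, -8.71157959e-01,
         1.91122405e+03],
       [ 0.00000000e+00,  0.00000000e+00,  0
[... 294 characters left out ...]
805e-03, -1.87699248e-01,
         5.60284331e+02],
       [ 1.87719396e-01, -3.95152509e-03, -9.82214749e-01,
         1.38011881e+03],
       [ 0.00000000e+00,  0.00000000e+00,  0.00000000e+00,
         1.00000000e+00]])}
wrist {'vertical_fov': 61.66935503339373, 'cx': 316.08141689719463, 'cy': 198.38950778442256, 'k1': -0.021322489821833046, 'hand_eye': array([[-5.66500005e-04, -9.46674171e-01, -3.22192013e-01,
         8.42387990e+01],
       [ 9.99999838e-01, -5.16710866e-04, -2.40052761e-04,
         8.76671471e-01],
       [ 6.07716350e-05, -3.22192096e-01,  9.46674310e-01,
        -1.42573415e+02],
       [ 0.00000000e+00,  0.00000000e+00,  0.00000000e+00,
         1.00000000e+00]])}
```

View pics/scene0.png

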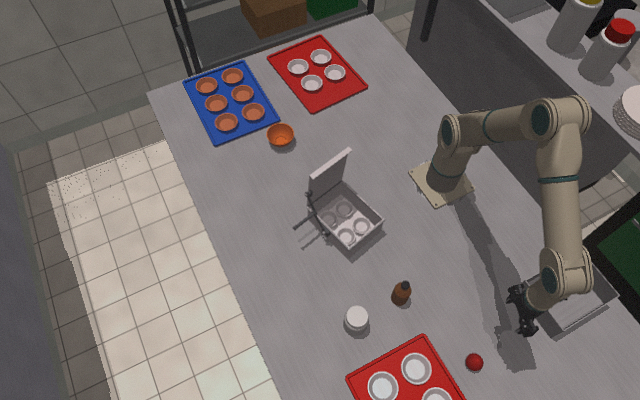

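View pics/top0.png

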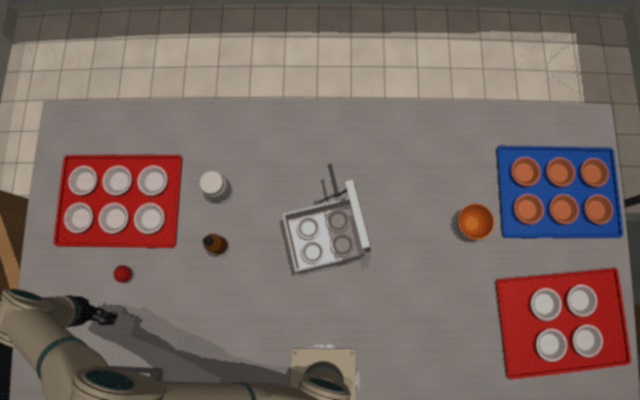

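View pics/wrist0.png

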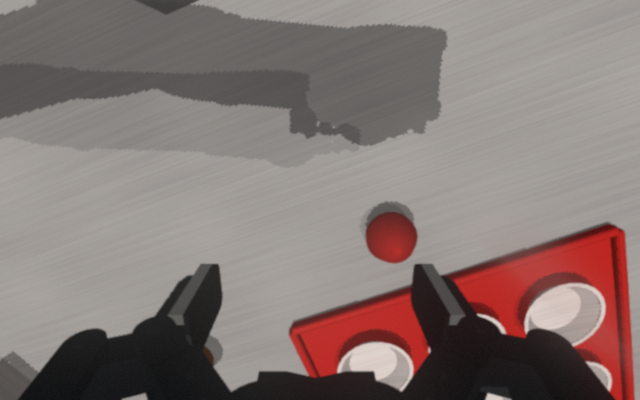

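The scene view shows the bin at about (345,215), its lid up on the far-left side and the pin poking out at (300,223). In the top view the bin is at (325,237), the hinge side is at right (world -y) and the pin points up (world +x) at (333,180). I'll measure the positions from depth.

```bash
cat > h.py <<'E'
import numpy as np,cv2,pickle
from scipy.spatial.transform import Rotation as R
def K(d):
    f=200/np.tan(np.radians(d["vertical_fov"])/2)
    return np.array([[f,0,d["cx"]],[0,f,d["cy"]],[0,0,1.]])
def rays(d,uv):
    # single-term radial: forward model matches OpenCV (k1 only)
    return cv2.undistortPoints(np.float64(uv).reshape(-1,1,2),K(d),np.array([d["k1"],0,0,0,0.]))[:,0]
def cloud(d,T=None): # T: cam->world
    h,w=d["z_map"].shape
    u,v=np.meshgrid(np.arange(w),np.arange(h))
    r=rays(d,np.stack([u,v],-1).reshape(-1,2))
    z=d["z_map"].reshape(-1)
    P=np.c_[r*z[:,None],z]
    if T is None: T=np.linalg.inv(d["extrinsics"])
    W=P@T[:3,:3].T+T[:3,3]
    W[z==0]=np.nan
    return W.reshape(h,w,3)
def proj(d,P):
    E=d["extrinsics"];p=np.float64(P).reshape(-1,3)
    return cv2.projectPoints(p,cv2.Rodrigues(E[:3,:3])[0],E[:3,3],K(d),np.array([d["k1"],0,0,0,0.]))[0][:,0]
def tool(s): return R.from_euler('xyz',s["tool_rot"]).as_matrix()
E
python3 - <<'E'
from h import *
for n in ["top","scene"]:
    d=pickle.load(open(n+"0.pkl","rb"));W=cloud(d)
    m=(W[...,2]>88)&(W[...,2]<112)&(W[...,0]>300)&(W[...,0]<800)&(abs(W[...,1])<250)
    p=W[m];print(n,m.sum(),p.min(0),p.max(0))
    print(cv2.minAreaRect(np.float32(p[:,:2])))
    m=(W[...,2]>120)&(W[...,0]>300)&(W[...,0]<800)&(abs(W[...,1])<250)
    p=W[m];print(m.sum(),p.min(0),p.max(0))
    im=cv2.resize(d["image"][130:300,250:450],(800,680),interpolation=cv2.INTER_CUBIC) if n=="top" else cv2.resize(d["image"][130:270,270:410],(600,600),interpolation=cv2.INTER_CUBIC)
    cv2.imwrite(f"pics/{n}0c.png",cv2.resize(im,(700,595))[:,:,::-1])
E
```

```text
top 645 [ 343.55443454 -145.23350705   88.09877099] [574.46241105 129.02687179 110.29902445]
((469.9779357910156, -6.7785797119140625), (207.12828063964844, 243.66197204589844), 13.946842193603516)
730 [ 393.26555117 -141.55470786  120.82571575] [668.99935154 -11.49314744 342.00412972]
scene 584 [ 345.42937979 -143.24077979   88.00171152] [579.82757282 133.04366516 111.93931521]
((466.9710998535156, -3.7218780517578125), (204.89068603515625, 240.0621795654297), 14.546243667602539)
1189 [ 395.80953006 -137.39834811  120.05216612] [671.23382325 -12.0718043  342.29394934]
```

```bash
python3 - <<'E'
from h import *
from scipy.optimize import least_squares
d=pickle.load(open("top0.pkl","rb"));W=cloud(d)
for r,c in [(200,305),(235,285),(265,297),(271,297),(182,331),(170,331),(190,323),(215,358),(240,366)]:
    print(r,c,W[r,c])
d=pickle.load(open("scene0.pkl","rb"));W=cloud(d)
for r,c in [(222,300),(225,295),(218,312),(175,330),(235,380),(152,348)]:
    print(r,c,W[r,c])
E
```

```text
200 305 [584.770063    64.54212736  -2.64931303]
235 285 [465.91166391 129.03627061  -3.15735476]
265 297 [364.89282783  83.59021608  38.18245399]
271 297 [347.35166433  86.56930325  -0.60966964]
182 331 [647.62379401 -22.62911715  -2.92271702]
170 331 [651.2114614  -23.96559284 138.80825385]
190 323 [620.40590737   4.35063952  -6.31184499]
215 358 [477.99933886 -96.49769361 337.31678012]
240 366 [ 413.74846727 -116.71718879  335.81145611]
222 300 [637.37439961 -29.67587597 139.91241635]
225 295 [632.29162786 -94.3661058   -1.96040044]
218 312 [572.02496764 -63.74397914  56.63845859]
175 330 [ 474.09053228 -109.98874658  226.46282507]
235 380 [352.91596217  94.28948713 -10.72294767]
152 348 [ 409.04621149 -106.09318235  330.81229389]
```

View pics/top0c.png

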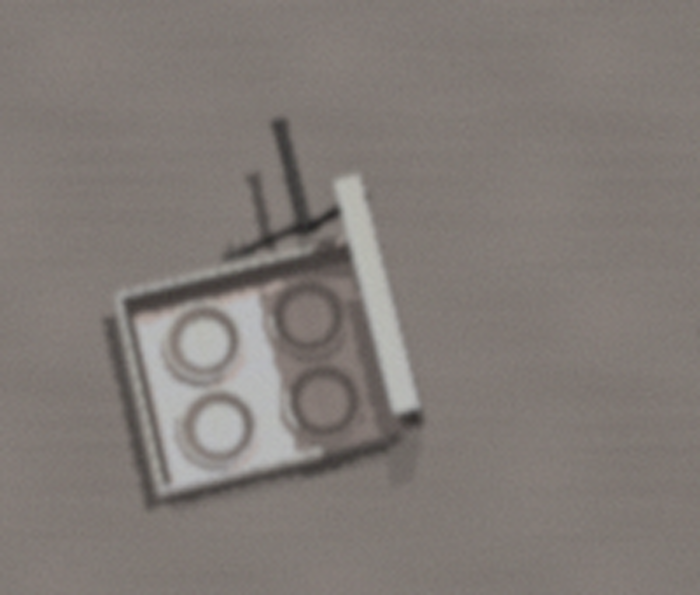

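View pics/scene0c.png

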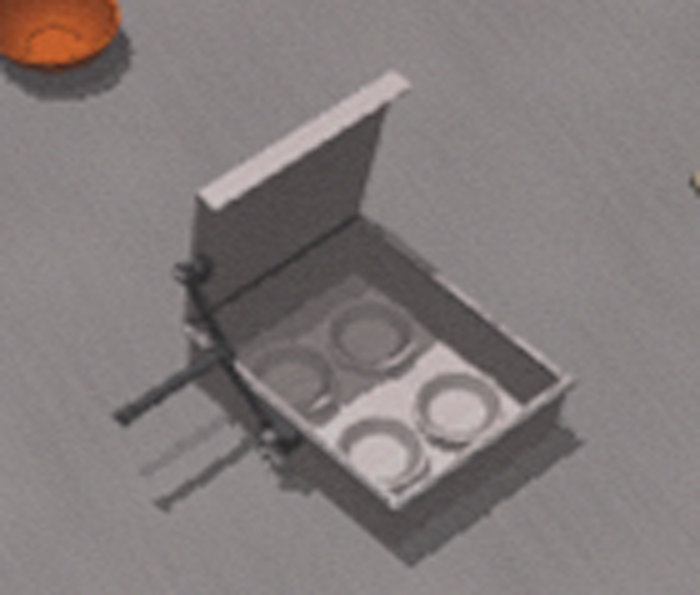

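```bash
cat > fit.py <<'E'
from h import *
from scipy.optimize import least_squares
ds={n:pickle.load(open(n+"0.pkl","rb")) for n in("top","scene")}
c,s=np.cos(np.radians(85)),np.sin(np.radians(85))
tipT=(250+280/3.5,130+120/3.5)
obs=[("top",[-0+90,115,100],(118,293)),("top",[-90,115,100],(158,497)),("top",[200,-62,140],(280,119)),
("top",[106,-62,140],(303,229)),
("scene",[90,115,100],(397,503)),("scene",[-90,115,100],(573,380)),("scene",[200,-62,140],(119,416)),("scene",[106,-62,140],(226,354))]
def conv(n,p): return np.array([250+p[0]/3.5,130+p[1]/3.5]) if n=="top" else np.array([270+p[0]/5,130+p[1]/5])
def BW(x,P):
    R_=R.from_euler('z',x[2]).as_matrix();return np.float64(P)@R_.T+[x[0],x[1],0]
def res(x): return np.concatenate([proj(ds[n],BW(x,P))[0]-conv(n,p) for n,P,p in obs])
q=least_squares(res,[470,0,0.245],loss='soft_l1')
print(q.x,np.round(res(q.x).reshape(-1,2),1))
if __name__=="__main__":
    for nm,P in dict(hinge=[0,-115,100],pin=[158,-62,140],tip=[200,-62,140],low=[101,0,80],edge=[0,-115+230*c,100+230*s]).items(): print(nm,BW(q.x,P).round(1))
    for n,uvs in dict(top=dict(tub=(212,183),sauce=(211,242),bowl=(475,222)),scene=dict(tub=(357,316),sauce=(402,287),bowl=(281,132))).items():
        W=cloud(ds[n])
        for k,(u,v) in uvs.items(): print(n,k,W[v,u].round())
E
python3 fit.py
```

```text
[ 4.53885069e+02 -1.03081251e+01  2.28445000e-01] [[ 0.2  1.5]
 [ 0.7  0.1]
 [ 1.5  2.3]
 [ 1.7 -0.1]
 [-0.2 15.9]
 [ 0.1 12. ]
 [ 0.4 12.6]
 [-1.1 10.2]]
hinge [ 479.9 -122.3  100. ]
pin [621.8 -34.9 140. ]
tip [662.7 -25.4 140. ]
low [552.3  12.6  80. ]
edge [ 475.4 -102.8  329.1]
top tub [616. 351. 110.]
top sauce [426. 334. 145.]
top bowl [ 512. -508.    1.]
scene tub [619. 358. 110.]
scene sauce [441. 348. 139.]
scene bowl [ 489. -527.   15.]
```

```bash
sed -i 's#130+p\[1\]/5#130+p[1]/4.25#' fit.py; python3 fit.py
```

```text
[ 4.57249773e+02 -5.93995352e+00  2.34717340e-01] [[-1.3  0.7]
 [-0.5 -0.8]
 [-0.3  1.2]
 [ 0.  -1.2]
 [-0.2 -0.5]
 [ 0.  -0.4]
 [ 0.2 -0.4]
 [-1.3 -0.8]]
hinge [ 484.  -117.8  100. ]
pin [625.3 -29.5 140. ]
tip [666.2 -19.7 140. ]
low [555.5  17.5  80. ]
edge [479.3 -98.3 329.1]
top tub [616. 351. 110.]
top sauce [426. 334. 145.]
top bowl [ 512. -508.    1.]
scene tub [619. 358. 110.]
scene sauce [441. 348. 139.]
scene bowl [ 489. -527.   15.]
```

Bin fit: (457,-6), yaw 0.235, with residuals of about 1 px. Pin height and tip agree with the depth readings. Next I'll work out the rows for the approach.

```bash
cat > go.py <<'E'
import sys
from h import *
from cell import ctrl
B=(457.25,-5.94,0.2347)
def bw(P): return R.from_euler('z',B[2]).as_matrix()@np.float64(P)+[B[0],B[1],0]
def bb(W): return R.from_euler('z',-B[2]).as_matrix()@(np.float64(W)-[B[0],B[1],0])
def rows(wps,s=None):
    """wps: (bin xyz, yaw, [pitchtilt])->shift/rotvec from the present pose"""
    s=s or ctrl.read_state();T=tool(s);p=s["eef_pos"]
    for P,Rw in wps:
        sh=T.T@(bw(P)-p); rv=(R.from_matrix(T.T@Rw)).as_rotvec(degrees=True)
        print(np.round(sh,1),np.round(rv,1))
def down(yaw): return R.from_euler('xyz',[np.pi,0,yaw]).as_matrix()
def st():
    s=ctrl.read_state();print("t",round(s["clock"],2),"bin",bb(s["eef_pos"]).round(1),"rot",s["tool_rot"].round(3),"F",s["force"].round(1),"w",round(s["width"],1));return s
E
python3 - <<'E'
from go import *
s=st()
rows([([170,-62,340],down(B[2])),([170,-62,200],down(B[2])),([170,-62,128],down(B[2]))],s)
E
```

```text
t 0.15 bin [-82.2 652.  230.6] rot [-3.14   0.     2.787] F [-0.1 -0.5  0.2] w 85.2
[-606.6 -453.4 -108.7] [-0.000e+00  1.000e-01  1.462e+02]
[-606.6 -453.2   31.3] [-0.000e+00  1.000e-01  1.462e+02]
[-606.6 -453.1  103.3] [-0.000e+00  1.000e-01  1.462e+02]
```

```bash
python3 -m jog '0 0 -55 0 0 10 1; 0 0 -109 0 0 20 1; -40 -30 -109 0 0 30 1; -85 -63 -109 0 0 40 1; -130 -97 -109 0 0 50 1; -175 -131 -109 0 0 60 1; -220 -165 -109 0 0 70 1; -265 -198 -109 0 0 80 1'; python3 - <<'E'
from go import *
s=st()
rows([([170,-62,340],down(B[2]))],s)
E
```

```text
clock: 1.15
eef_pos: [406.1, 330.1, 340.3]
tool_rot: [-3.141, -0.0, 1.385]
force: [0.6, 0.9, 0.4]
width: 85.2
t 1.15 bin [ 28.4 338.7 340.3] rot [-3.141 -0.     1.385] F [0.6 0.9 0.4] w 85.2
[-3.080e+02  2.929e+02  2.000e-01] [-0.  -0.  65.9]
```

```bash
python3 -m jog '-41 39 0 0 0 9.4 1; -82 78 0 0 0 18.8 1; -123 117 0 0 0 28.2 1; -164 156 0 0 0 37.6 1; -205 195 0 0 0 47 1; -246 234 0 0 0 56.4 1; -287 273 0 0 0 65.9 1; -308 293 0 0 0 65.9 1'; python3 - <<'E'
from go import *
s=st()
d=ctrl.get_image("wrist")
T=np.eye(4);T[:3,:3]=tool(s);T[:3,3]=s["eef_pos"]
T=T@d["hand_eye"]
W=cloud(d,T)
cv2.imwrite("pics/w1.png",d["image"][:,:,::-1])
m=(W[...,2]>120)&(W[...,2]<170);p=(W-[B[0],B[1],0])@R.from_euler('z',B[2]).as_matrix()
q=p[m&(p[...,0]>112)&(p[...,0]<215)&(abs(p[...,1]+62)<30)]
print(len(q),q.min(0),q.max(0),np.median(q,0))
for a in range(110,210,15):
    e=q[abs(q[:,0]-a)<7.5]; print(a,len(e),np.median(e,0).round(1) if len(e) else '')
d=ctrl.get_image("scene");cv2.imwrite("pics/s1.png",d["image"][:,:,::-1])
E
```

```text
clock: 2.15
eef_pos: [639.2, -27.3, 339.7]
tool_rot: [3.14, 0.001, 0.236]
force: [0.2, 1.0, -0.4]
width: 85.4
t 2.15 bin [172.  -63.1 339.7] rot [3.14e+00 1.00e-03 2.36e-01] F [ 0.2  1.  -0.4] w 85.4
1006 [112.17566876 -66.06295823 133.54219687] [204.16278433 -51.81474269 149.5952902 ] [163.28849299 -59.86467994 144.74826943]
110 54 [114.6 -59.8 144.7]
125 143 [125.2 -59.9 144.6]
140 145 [140.  -59.9 144.8]
155 153 [155.3 -59.9 144.7]
170 168 [170.  -59.4 144.6]
185 172 [185.  -59.5 144.7]
200 171 [199.6 -59.  145.1]
```

View pics/w1.png

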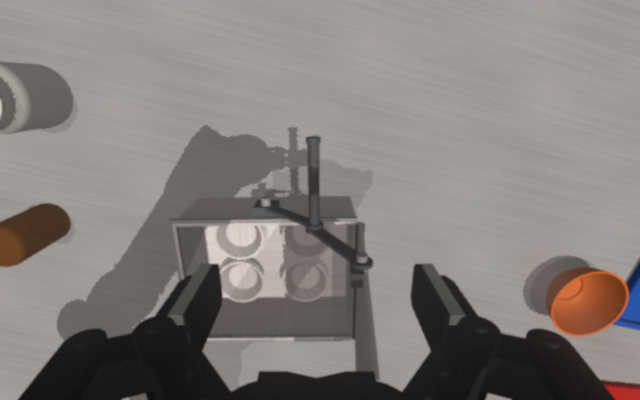

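View pics/s1.png

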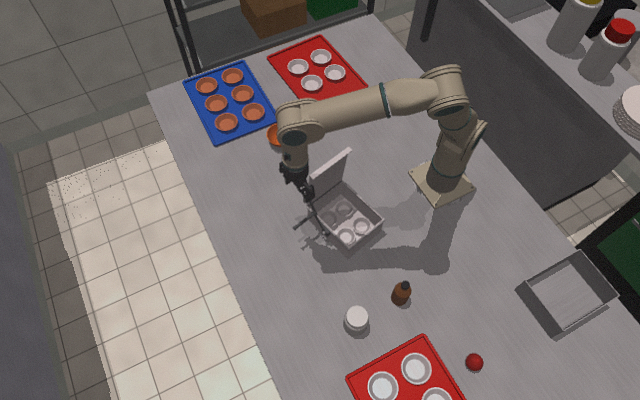

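The wrist view shows the pin from (314,140) to (314,225), with its axis at bin y≈-60, z≈139. That agrees with the fit. Before descending I'll check forearm clearance over the lid.

```bash
python3 - <<'E'
from go import *
d=ctrl.get_image("scene");W=cloud(d)
p=(W-[B[0],B[1],0])@R.from_euler('z',B[2]).as_matrix()
v=(p[...,2]>345)&(np.hypot(W[...,0],W[...,1])<900)
for a in range(-460,260,40):
    e=p[v&(abs(p[...,0]-a)<10)]
    if len(e)>5: print(a,len(e),"y",e[:,1].min().round(),e[:,1].max().round(),"z",e[:,2].min().round(),e[:,2].max().round())
E
```

```text
-460 43 y 135.0 175.0 z 346.0 404.0
-420 75 y 151.0 181.0 z 348.0 438.0
-380 48 y 67.0 176.0 z 346.0 527.0
-340 68 y 104.0 171.0 z 367.0 566.0
-300 106 y 100.0 179.0 z 429.0 598.0
-260 77 y 97.0 183.0 z 495.0 639.0
-220 60 y 124.0 192.0 z 561.0 671.0
-180 53 y 144.0 195.0 z 614.0 832.0
-140 226 y 138.0 226.0 z 695.0 856.0
-100 556 y 100.0 222.0 z 707.0 848.0
-60 535 y 76.0 199.0 z 725.0 825.0
-20 411 y 33.0 143.0 z 716.0 811.0
20 370 y 5.0 109.0 z 724.0 791.0
60 349 y -24.0 72.0 z 709.0 781.0
100 361 y -66.0 49.0 z 696.0 764.0
140 444 y -95.0 19.0 z 511.0 750.0
180 961 y -139.0 12.0 z 353.0 742.0
220 261 y -73.0 -33.0 z 474.0 732.0
```

```bash
python3 -m jog '-1 -3 50 0 0 0 1; -1 -3 100 0 0 0 1; -1 -3 140 0 0 0 1; -1 -3 170 0 0 0 1; -1 -3 195 0 0 0 1; -1 -3 213 0 0 0 1; -1 -3 218 0 0 0 1; -1 -3 218 0 0 0 1'; python3 - <<'E'
from go import *
s=st()
d=ctrl.get_image("wrist");cv2.imwrite("pics/w2.png",d["image"][:,:,::-1])
E
```

```text
clock: 3.3
eef_pos: [637.0, -20.7, 122.7]
tool_rot: [-3.142, -0.0, 0.241]
force: [-0.3, -1.0, -0.4]
width: 85.4
t 3.3 bin [171.4 -56.2 122.7] rot [-3.142 -0.     0.241] F [-0.3 -1.  -0.4] w 85.4
```

View pics/w2.png

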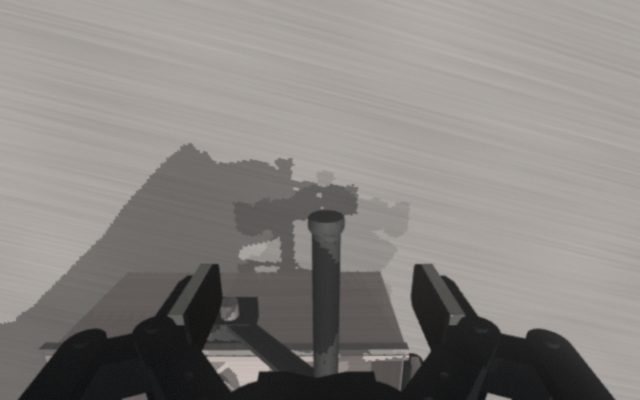

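The pin at (326,290) sits between the pads, about 4 mm off centre towards -y. I'll centre on it and close.

```bash
python3 -m jog '0 4 1 0 0 0 1; 0 4 1 0 0 0 -1; 0 4 1 0 0 0 -1; 0 4 1 0 0 0 -1; 0 4 1 0 0 0 -1; 0 4 1 0 0 0 -1; 0 4 1 0 0 0 -1; 0 4 1 0 0 0 -1'; python3 - <<'E'
from go import *
s=st()
d=ctrl.get_image("wrist");cv2.imwrite("pics/w3.png",d["image"][:,:,::-1])
E
```

```text
clock: 4.35
eef_pos: [637.8, -25.0, 121.4]
tool_rot: [-3.142, -0.0, 0.24]
force: [0.1, 0.7, 1.1]
width: 10.0
t 4.35 bin [171.2 -60.5 121.4] rot [-3.142 -0.     0.24 ] F [0.1 0.7 1.1] w 10.0
```

View pics/w3.png

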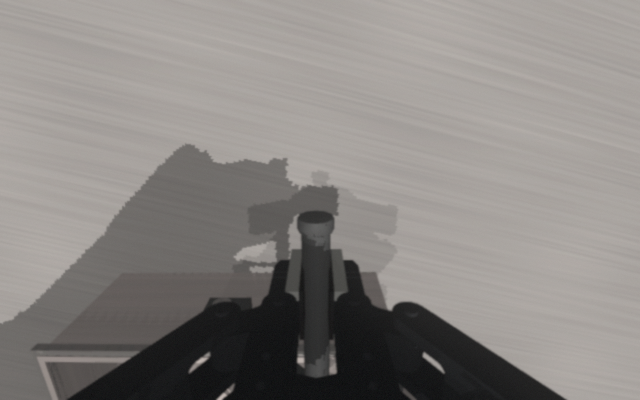

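Pin gripped (10 mm opening, low force). Now I'll lift the knee along its arc.

```bash
python3 -m jog '0 -2.6 -2.6 0 0 0 -1; 0 -5.6 -5.2 0 0 0 -1; 0 -9 -7.9 0 0 0 -1; 0 -12.3 -10.3 0 0 0 -1; 0 -15.7 -12.5 0 0 0 -1; 0 -19.3 -14.6 0 0 0 -1; 0 -22.8 -16.4 0 0 0 -1; 0 -26 -17.8 0 0 0 -1'; python3 -m jog '0 0 0 0 0 0 -1; 0 0 0 0 0 0 -1; 0 0 0 0 0 0 -1';python3 - <<'E'
from go import *
s=st()
d=ctrl.get_image("scene");cv2.imwrite("pics/s4.png",cv2.resize(d["image"][100:280,230:430],(760,684))[:580,:,::-1])
d=ctrl.get_image("wrist");cv2.imwrite("pics/w4.png",d["image"][:,:,::-1])
E
```

```text
clock: 5.4
eef_pos: [632.0, -2.0, 140.3]
tool_rot: [3.138, -0.001, 0.239]
force: [1.1, -8.3, 1.8]
width: 10.2
clock: 5.78
eef_pos: [632.0, -1.7, 140.3]
tool_rot: [3.139, -0.001, 0.239]
force: [0.2, -6.1, 2.9]
width: 9.7
t 5.78 bin [170.9 -36.5 140.3] rot [ 3.139e+00 -1.000e-03  2.390e-01] F [ 0.2 -6.1  2.9] w 9.7
```

View pics/s4.png

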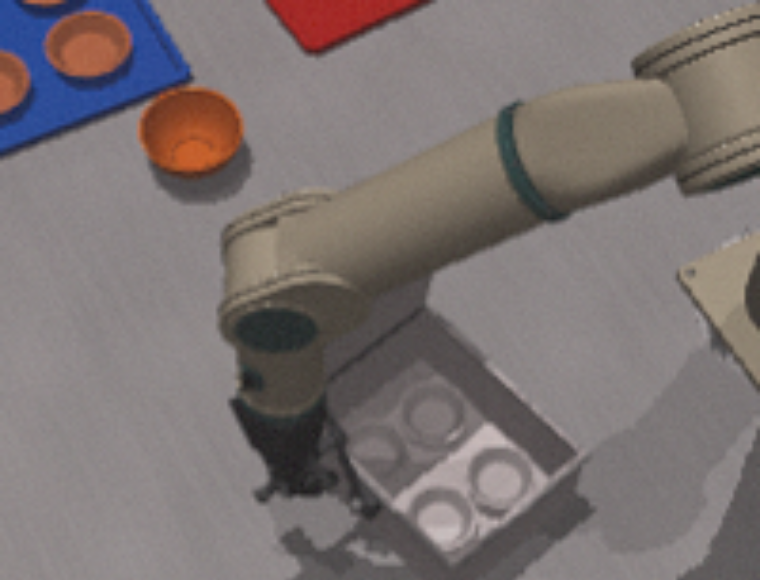

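View pics/w4.png

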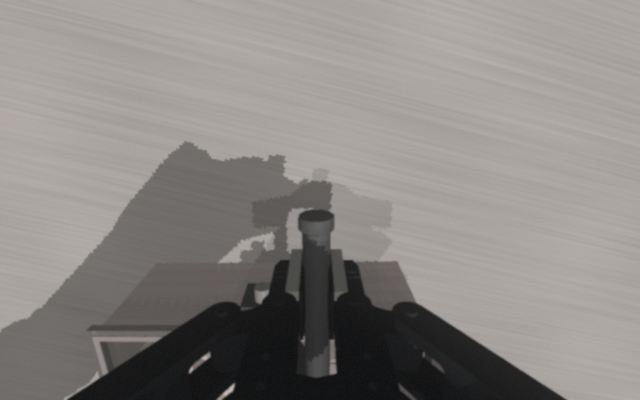

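The pin is still in the grip and has moved 24 mm forward and 19 mm up, about 18 mm past centre. Releasing.

```bash
python3 -m jog '0 0 0 0 0 0 0; 0 0 0 0 0 0 0; 0 0 0 0 0 0 0.6; 0 0 0 0 0 0 0.6;0 0 -20 0 0 0 0.6; 0 0 -70 0 0 0 0.6; 0 0 -130 0 0 0 0.6; 0 0 -190 0 0 0 0.6'; python3 - <<'E'
from go import *
s=st()
d=ctrl.get_image("wrist");cv2.imwrite("pics/w5.png",d["image"][:,:,::-1])
T=np.eye(4);T[:3,:3]=tool(s);T[:3,3]=s["eef_pos"]
W=cloud(d,T@d["hand_eye"])
p=(W-[B[0],B[1],0])@R.from_euler('z',B[2]).as_matrix()
m=(p[...,2]>110)&(p[...,2]<190)&(p[...,0]>115)&(p[...,0]<215)&(p[...,1]<10)&(p[...,1]>-80)
q=p[m];print(len(q),np.median(q,0))
rows([([170,-36,400],down(B[2])),([170,-165,400],down(B[2])),([0,-165,400],down(B[2])),([0,-165,300],down(B[2]))],s)
E
```

```text
clock: 6.88
eef_pos: [631.4, 0.0, 332.5]
tool_rot: [3.141, -0.001, 0.24]
force: [0.3, 0.7, -0.2]
width: 68.4
t 6.88 bin [170.8 -34.7 332.5] rot [ 3.141e+00 -1.000e-03  2.400e-01] F [ 0.3  0.7 -0.2] w 68.4
1077 [162.84669566 -35.56867694 162.1383376 ]
[ -0.7   1.3 -67.5] [ 0.  -0.1  0.3]
[ -1.3 130.3 -67.4] [ 0.  -0.1  0.3]
[-171.3  129.5  -67.6] [ 0.  -0.1  0.3]
[-171.5  129.4   32.4] [ 0.  -0.1  0.3]
```

View pics/w5.png

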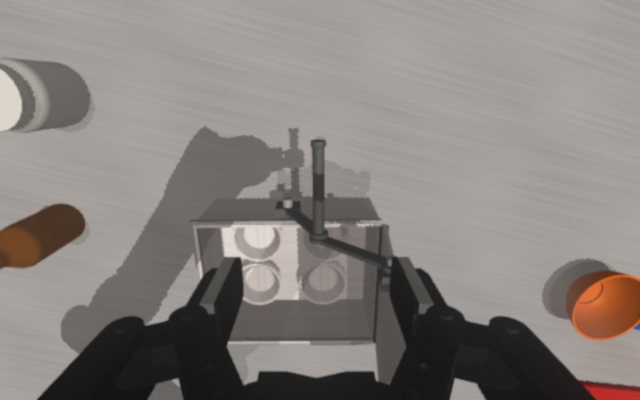

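The pin stays put at y≈-36, z≈157, so it is unlocked, and the lid is still up. Now I'll go over and behind the lid with the jaws shut.

```bash
python3 -m jog '0 0 -40 0 0 0 -1; 0 20 -68 0 0 0 -1; -40 50 -68 0 0 0 -1; -80 80 -68 0 0 0 -1; -120 110 -68 0 0 0 -1; -160 130 -68 0 0 0 -1; -171 130 -40 0 0 0 -1; -171 130 -10 0 0 0 -1'; python3 - <<'E'
from go import *
s=st()
for n in("scene","top"):
    d=ctrl.get_image(n);cv2.imwrite(f"pics/{n}6.png",cv2.resize(d["image"][100:280,230:430],(640,576))[:,:,::-1])
    W=cloud(d);p=(W-[B[0],B[1],0])@R.from_euler('z',B[2]).as_matrix()
    m=(p[...,2]>200)&(p[...,2]<345)&(abs(p[...,0])<95)&(p[...,1]>-125)&(p[...,1]<0)
    q=p[m];print(n,len(q),q.min(0).round(),q.max(0).round()); 
    for z in range(210,345,30):
        e=q[abs(q[:,2]-z)<10]; print(z,len(e),np.percentile(e[:,1],[5,50,95]).round() if len(e) else '')
rows([([0,-165,300],down(B[2])),([0,-130,300],down(B[2]))],s)
E
```

```text
clock: 7.92
eef_pos: [495.6, -167.9, 340.3]
tool_rot: [3.141, -0.003, 0.238]
force: [0.3, 0.4, -0.5]
width: -0.0
t 7.92 bin [  -0.4 -166.4  340.3] rot [ 3.141e+00 -3.000e-03  2.380e-01] F [ 0.3  0.4 -0.5] w -0.0
scene 672 [ -83. -109.  200.] [ 95. -75. 342.]
210 78 [-108. -105.  -94.]
240 92 [-105. -102. -100.]
270 93 [-102.  -99.  -97.]
300 10 [-99. -95. -94.]
330 282 [-96. -86. -77.]
top 187 [  27. -109.  213.] [ 95. -76. 339.]
210 1 [-109. -109. -109.]
240 0 
270 2 [-104. -104. -104.]
300 3 [-101. -101. -100.]
330 178 [-96. -86. -78.]
[ 0.3 -1.5 40.3] [ 0.  -0.2  0.2]
[  0.4 -36.5  40.3] [ 0.  -0.2  0.2]
```

View pics/scene6.png

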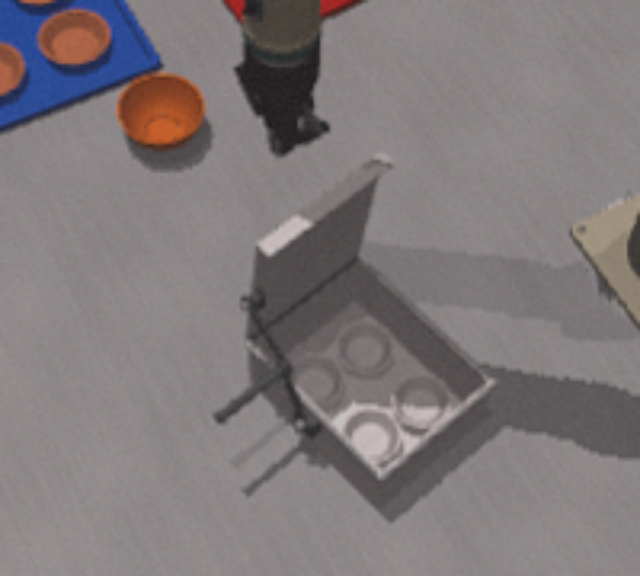

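View pics/top6.png

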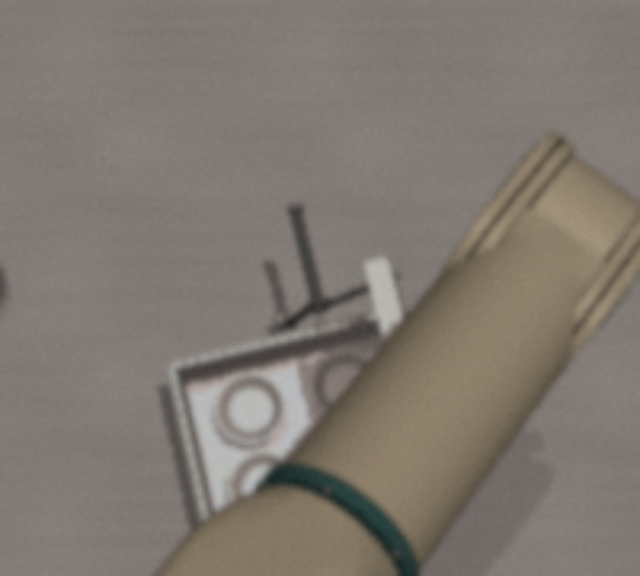

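Scene picture: the fingers at (290,130) are behind the upright lid (top edge at (320,205)), and the stay is bent forward. Descending, then approaching contact.

```bash
python3 -m jog '0 0 25 0 0 0 -1; 0 -8 40 0 0 0 -1; 0 -18 40 0 0 0 -1; 0 -28 40 0 0 0 -1; 0 -36 40 0 0 0 -1; 0 -42 40 0 0 0 -1; 0 -46 40 0 0 0 -1; 0 -50 40 0 0 0 -1'; python3 - <<'E'
from go import *
s=st()
r=200
for deg in [85,82,79,76,73,70,67,64,61,58,55,50,45,40,35,30,25,20,15,10,5,0,-1]:
    f=np.radians(deg);print(deg,"dy",round(-115+r*np.cos(f)-12-bb(s["eef_pos"])[1],1),"dz",round(100+r*np.sin(f)-s["eef_pos"][2],1))
E
```

```text
clock: 9.02
eef_pos: [484.5, -118.0, 299.2]
tool_rot: [3.141, -0.0, 0.24]
force: [-0.4, -0.1, 1.1]
width: 0.1
t 9.03 bin [   0.5 -115.4  299.2] rot [ 3.141 -0.     0.24 ] F [-0.4 -0.1  1.1] w 0.1
85 dy 5.8 dz 0.0
82 dy 16.2 dz -1.1
79 dy 26.5 dz -2.9
76 dy 36.7 dz -5.1
73 dy 46.8 dz -7.9
70 dy 56.8 dz -11.3
67 dy 66.5 dz -15.1
64 dy 76.0 dz -19.4
61 dy 85.3 dz -24.3
58 dy 94.3 dz -29.6
55 dy 103.1 dz -35.4
50 dy 116.9 dz -46.0
45 dy 129.8 dz -57.8
40 dy 141.6 dz -70.6
35 dy 152.2 dz -84.5
30 dy 161.6 dz -99.2
25 dy 169.6 dz -114.7
20 dy 176.3 dz -130.8
15 dy 181.5 dz -147.4
10 dy 185.3 dz -164.5
5 dy 187.6 dz -181.8
0 dy 188.4 dz -199.2
-1 dy 188.3 dz -202.7
```

```bash
python3 -m jog '0 -6 0 0 0 0 -1; 0 -13 0.5 0 0 0 -1; 0 -22 2 0 0 0 -1; 0 -32 4 0 0 0 -1; 0 -42 6.5 0 0 0 -1; 0 -52 9.5 0 0 0 -1; 0 -62 13 0 0 0 -1; 0 -71 17 0 0 0 -1'; python3 - <<'E'
from go import *
s=st()
d=ctrl.get_image("scene");cv2.imwrite("pics/s7.png",cv2.resize(d["image"][100:280,230:430],(640,576))[:,:,::-1])
E
```

```text
clock: 10.02
eef_pos: [467.5, -48.1, 281.8]
tool_rot: [-3.141, -0.0, 0.241]
force: [-0.8, -0.6, 1.9]
width: -0.1
t 10.03 bin [ 2.000e-01 -4.340e+01  2.818e+02] rot [-3.141 -0.     0.241] F [-0.8 -0.6  1.9] w -0.1
```

View pics/s7.png

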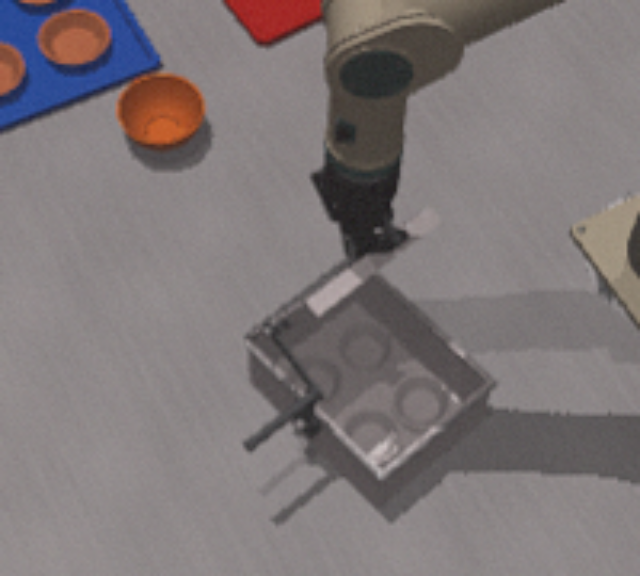

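The lid is coming down with the fingers and the pin is folding forward. I'll keep following the arc.

```bash
python3 -m jog '0 -12 6 0 0 0 -1; 0 -24 13 0 0 0 -1; 0 -36 22 0 0 0 -1; 0 -47 31 0 0 0 -1; 0 -58 40 0 0 0 -1; 0 -67 50 0 0 0 -1; 0 -76 61 0 0 0 -1; 0 -84 72 0 0 0 -1'; python3 - <<'E'
from go import *
s=st()
d=ctrl.get_image("scene");cv2.imwrite("pics/s8.png",cv2.resize(d["image"][100:280,230:430],(640,576))[:,:,::-1])
r=200
for deg in [33,29,25,20,15,10,5,0]:
    f=np.radians(deg);print(deg,"dy",round(-115+r*np.cos(f)-12-bb(s["eef_pos"])[1],1),"dz",round(100+r*np.sin(f)-s["eef_pos"][2],1))
E
```

```text
clock: 11.08
eef_pos: [447.4, 33.0, 209.3]
tool_rot: [-3.142, 0.0, 0.24]
force: [-0.0, 1.3, -0.2]
width: 0.2
t 11.07 bin [ -0.5  40.2 209.3] rot [-3.142  0.     0.24 ] F [-0.   1.3 -0.2] w 0.2
33 dy 0.6 dz -0.3
29 dy 7.7 dz -12.3
25 dy 14.1 dz -24.7
20 dy 20.8 dz -40.9
15 dy 26.0 dz -57.5
10 dy 29.8 dz -74.5
5 dy 32.1 dz -91.8
0 dy 32.8 dz -109.3
```

View pics/s8.png

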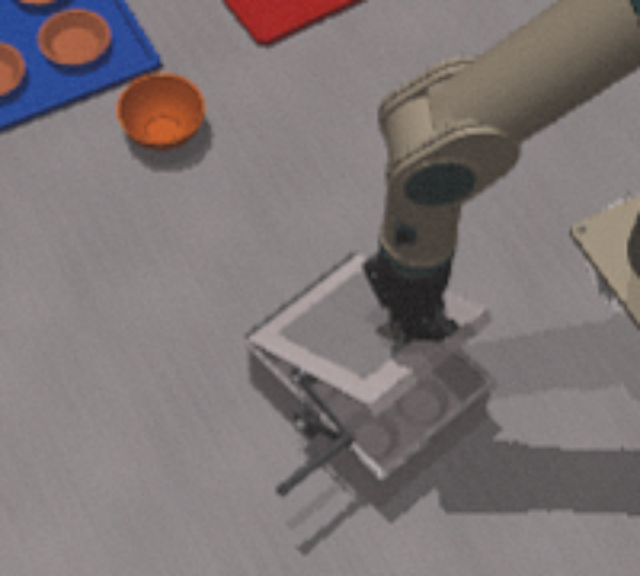

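The lid is at about 33° with the fingers resting on it. Continuing to just above closed.

```bash
python3 -m jog '0 -8 12 0 0 0 -1; 0 -14 25 0 0 0 -1; 0 -20 39 0 0 0 -1; 0 -25 53 0 0 0 -1; 0 -28 66 0 0 0 -1; 0 -30 78 0 0 0 -1; 0 -31 88 0 0 0 -1; 0 -32 95 0 0 0 -1'; python3 - <<'E'
from go import *
s=st()
d=ctrl.get_image("scene");cv2.imwrite("pics/s9.png",cv2.resize(d["image"][100:280,230:430],(640,576))[:,:,::-1])
W=cloud(d);p=(W-[B[0],B[1],0])@R.from_euler('z',B[2]).as_matrix()
m=(abs(p[...,0])<88)&(abs(p[...,1])<118)&(p[...,2]<125)
q=p[m]
for y in range(-105,125,20):
    e=q[abs(q[:,1]-y)<8]; print(y,len(e),np.median(e[:,2]).round(1) if len(e) else '')
E
```

```text
clock: 12.12
eef_pos: [440.0, 63.4, 114.5]
tool_rot: [3.142, 0.0, 0.24]
force: [-0.3, -1.0, -0.9]
width: 0.0
t 12.12 bin [ -0.6  71.4 114.5] rot [3.142 0.    0.24 ] F [-0.3 -1.  -0.9] w 0.0
-105 157 104.7
-85 162 105.0
-65 172 105.1
-45 156 105.4
-25 126 105.5
-5 110 105.4
15 103 105.2
35 100 105.4
55 96 105.2
75 123 104.9
95 143 104.5
115 376 49.1
```

View pics/s9.png

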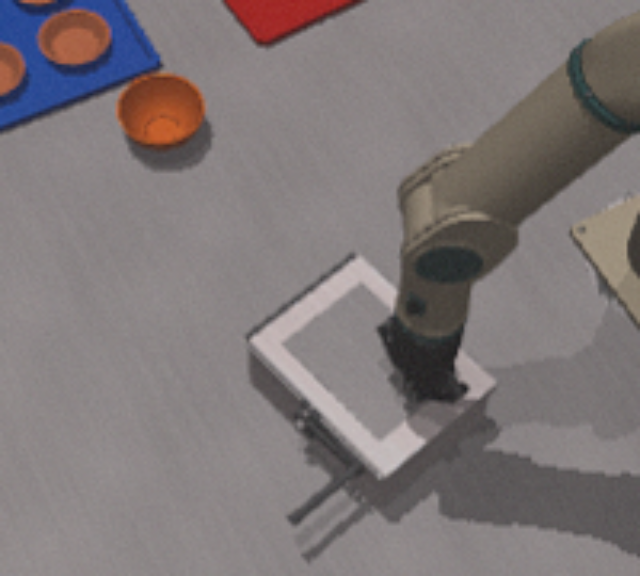

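The lid lies flat (z≈105 mm from hinge to front). I'll press it lightly to confirm it is seated, then retreat.

```bash
python3 -m jog '0 0 5 0 0 0 -1; 0 0 8 0 0 0 -1; 0 0 10 0 0 0 -1; 0 0 11 0 0 0 -1'; python3 -m jog '0 0 -20 0 0 0 -1; 0 0 -70 0 0 0 -1; 0 0 -130 0 0 0 -1; 0 0 -190 0 0 0 -1; 0 0 -220 0 0 0 -1; 0 0 -220 0 0 0 -1; 0 0 -220 0 0 0 -1'; python3 - <<'E'
from go import *
s=st()
for n in("scene","top"):
    d=ctrl.get_image(n);cv2.imwrite(f"pics/{n}10.png",d["image"][:,:,::-1])
    d0=pickle.load(open(n+"0.pkl","rb"));W=cloud(d);W0=cloud(d0)
    for k,(u,v) in (dict(tub=(212,183),sauce=(211,242),bowl=(475,222)) if n=="top" else dict(tub=(357,316),sauce=(402,287),bowl=(281,132))).items():
        a=d["image"][v-15:v+15,u-15:u+15].astype(int)-d0["image"][v-15:v+15,u-15:u+15];print(n,k,abs(a).mean().round(1),(W[v,u]-W0[v,u]).round())
    p=(W-[B[0],B[1],0])@R.from_euler('z',B[2]).as_matrix()
    q=p[(abs(p[...,0])<85)&(abs(p[...,1])<110)&(p[...,2]<130)]
    if len(q)>50:
        c=np.linalg.lstsq(np.c_[q[:,:2],np.ones(len(q))],q[:,2],rcond=None)[0];print("lid plane slope x,y,z0",c,len(q))
E
```

```text
clock: 12.68
eef_pos: [440.2, 63.5, 105.8]
tool_rot: [-3.14, -0.002, 0.24]
force: [-7.0, 0.3, 36.2]
width: -0.0
clock: 13.55
eef_pos: [439.2, 63.8, 323.3]
tool_rot: [-3.141, 0.001, 0.241]
force: [-0.2, 1.2, 0.4]
width: -0.3
t 13.55 bin [ -1.3  72.  323.3] rot [-3.141e+00  1.000e-03  2.410e-01] F [-0.2  1.2  0.4] w -0.3
scene tub 2.2 [-0. -0. -1.]
scene sauce 2.6 [-0. -0. -0.]
scene bowl 2.6 [-0. -1. -1.]
lid plane slope x,y,z0 [-1.48868016e-03  6.39898681e-04  1.05093728e+02] 2311
top tub 1.9 [-2. -2.  7.]
top sauce 2.4 [ 0.  1. -4.]
top bowl 2.6 [-1.  2.  6.]
lid plane slope x,y,z0 [-1.32168761e-04  1.30772352e-03  1.05793417e+02] 3237
```

View pics/scene10.png

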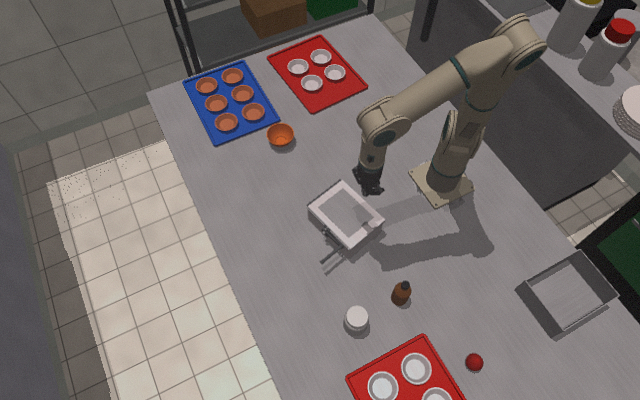

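The lid plane is level (slope under 0.002), the stay is folded beside the bin, and the bystanders haven't moved. The tool is clear of everything at z 323. Handing in.

```bash
python3 -c "
from cell import ctrl
print(ctrl.finish_job())"
```

```text
the job is handed in; nothing more can be done
None
```

The bin is shut and the job is handed in at about 13.6 s on the clock. No verdict was reported.

- **Unlocking:** I gripped the release pin and lifted it about 30 mm along its arc, roughly 18 mm past dead centre, with the lid still up. After I let go it stayed where it was.
- **Lowering:** I pushed the lid over from behind with shut fingers and followed it down at roughly 0.4 to 0.6 rad/s until it closed.

**Last checks:**
- **Lid:** it lies level at about 105 mm, with a slope under 0.002 in both camera views.
- **Stay and pin:** they are folded beside the bin. I judged this from the picture and did not measure the knee angle.
- **Tub, bottle and bowl:** the scene view shows them unmoved to within 1 mm. The top-view readings differ by up to 7 mm, mostly in height at object edges; I take that as noise.
- **Robot:** it is clear of everything, with the fingertips at about 323 mm.

**Harder press than intended:** the light press to check the lid was seated reached about 36 N through the fingertips. That is close to the 40 N limit set for the arm and gripper body, but it stayed below it.

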